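# Feel for the clear well and seat the spare cartridge

### The arm

A 6-joint arm with a two-finger parallel gripper is mounted at the origin on a cart in front of the work surface, level with it; the furniture and walls round the work are solid. World frame = base frame: x ahead of the robot, y to its left, z up, the work surface at z = 0. Lengths are in m, angles in rad, forces in N, time in s.
With the tool pointing down it reaches from about 0.275 to 0.825 m from the base axis. Payload 5.2 kg.
Tool frame: the origin (TCP) lies at the very end of the fingers, on their centre line; the grasp point (between the pads) lies ctrl.hold_point_z behind it (ctrl.hold_point_z is the distance from the TCP to the grasp point, in m); z points along the fingers, y is the direction in which the jaws open and shut (so a half turn about z gives the same grasp; the last joint's range is limited). The gripper opens to 93 mm and grips with 3 to 60 N. Pads are 15 mm wide; open, the fingers measure 128 mm over their backs; the gripper's body (75 mm by 188 mm) begins 65 mm behind the grasp point.
Start: joints at [-1.458, 0.259, 1.535, -0, 1.348, -0.203], TCP at [0.171, -0.523, 0.219] pointing down, gripper open.
Joint ranges: [-3.14, 3.14], [-0.91, 2.08], [0.19, 2.58], [-1.22, 4.36], [0.22, 2.71], [-3.12, 3.12]. Speed limits (rad/s): [2.57, 2.57, 3.14, 3.14, 3.14, 3.14].

### API

Orientations are given as a rotation vector (axis times angle).
In Python, from cell import ctrl, vision gives the robot as it stands. The module is installed in compiled form; this text tells all that it offers. Calls block until the motion is done:
- ctrl.reach(position, orientation): joint-space move of the TCP to a pose.
- ctrl.line_to(position, attitude=None, vel=0.15, until_force=None): straight line of the TCP; attitude=None keeps the orientation; vel is the mean speed in m/s. With until_force (N) it stops when the force on the tool has changed by that much, and returns True; else False.
- ctrl.set_joints(angles): joint-space move.
- ctrl.command_gripper(opening, force=None): finger opening in m; force is the grip in N (None keeps the last); returns when the fingers have stopped.
- ctrl.pause(seconds).
- ctrl.inverse_kinematics(position, orientation): joint angles nearest the present ones, or None.
- ctrl.sense(): the state.
- vision.capture(name): name is "side" or "top" or "wrist"; returns (picture, depth): 480x640x3 uint8, blue, green, red; 480x640 float32, m along the optical axis (not along the pixel's ray), 0 where there is no reading.
- vision.camera_params(name): a dict with "fx", "fy", "cx", "cy" (pixels), "distortion" ([k1, k2, p1, p2, k3] as OpenCV has them; the pictures are not rectified), "R" (3x3) and "t" (3): a world point X has camera coordinates R X + t. Camera axes: x right, y down, z forward; pixel columns grow to the right and rows downward; lengths in m; the calibration is good to about 2 mm. A picture is of the moment at which its call begins: read the wrist's pose just before it. camera_params takes no time and is no camera call; for the wrist camera it gives the pose at the moment of the call.
A pose or a line that the arm cannot do raises ctrl.Unreachable and nothing moves.
- ctrl.sign_off(): hands the job in, once; it reports no verdict.
The state is a dict: "clock": time; "qpos": joint angles; "qd": joint speeds; "joint_efforts": joint torques, N m; "tcp_pos": TCP position; "orientation": TCP orientation; "wrist_force": force on the tool from outside, world axes, zero at the start; "wrist_torque": the same for the moment, N m; "width": finger opening in m.
Only numpy, scipy, OpenCV 4.12 (cv2) and the standard library are available. Lean on these libraries where they do the work, as an engineer would, in place of code of your own. Each camera call takes 0.05 s, during which the arm holds its last target. There are 200 camera calls.

### The job

Take the spare heater cartridge out of its stand and seat it in the one well of the four-well rack that is clear: press it home with a steady, firm push of about 20 N, so that its collar is fully down on the rack, and let go. Broken stubs of old cartridges lie deep inside the other three wells, where they cannot be seen, so feel each well gently with the cartridge's own nose, and never push with more than about 25 N. Leave the rest of the bench alone.

Things in the scene. Friction and masses are not known exactly. Their poses are not given: they have to be found in the camera images.
- cartridge_grip (a point): Middle of the black ribbed barrel (18 mm across, 36 mm long) of the loose spare cartridge, 60 g; grasp here from above. It starts upright in the stand. Along its own z (up): nose 74 mm below this point, widening over 11 mm to a steel shaft 12 mm across; collar 23 mm across, underside 22 mm and top 18 mm below this point; barrel top 18 mm above.
- rack: Plain aluminium block fixed to the bench, 50 mm (x, 57 at the foot) by 150 mm (y) by 62 mm high (z up); origin at the centre of its underside. Four identical upright round wells in a row, 14 mm across, 56 mm deep, 36 mm apart along y. 26 mm down, two sprung balls in each well drag on the shaft with a few newtons: the cartridge does not drop in but must be pushed.
- well_1 (a point): Centre of the mouth of the well at the rack's +y end, level with the rack's top. In the clear well the collar comes down onto the rack's top; in the other three a stub 14, 16 or 18 mm tall on the floor stops the nose hard, with the collar still 10 to 14 mm above the top. Which well is clear changes from run to run.
- well_2 (a point): Centre of the mouth of the second well from the +y end, level with the rack's top.
- well_3 (a point): Centre of the mouth of the third well from the +y end, level with the rack's top.
- well_4 (a point): Centre of the mouth of the well at the rack's -y end, level with the rack's top.
- stand: Dark square steel block fixed to the bench, 56 x 56 mm (62 x 62 mm at its foot), 58 mm high, with one loose well 16 mm across, 55 mm deep, in which the cartridge stands upright with its collar on the block's top. Origin: centre of its underside, z up.
- flux_tin_mid (a point): Bystander, to be left where it is: small round light-grey tin, 34 mm wide, 22 mm high. This point is its centre, half-way up.
- tape_roll_mid (a point): Bystander, to be left where it is: roll of amber tape lying flat, 66 mm wide, 13 mm high. This point is its centre, half-way up.
- solder_reel_mid (a point): Bystander, to be left where it is: small reel of solder wire lying flat, 52 mm wide, 18 mm high. This point is its centre, half-way up.
- side_cutter_mid (a point): Bystander, to be left where it is: side cutters lying flat, 125 mm long, 37 mm wide, 10 mm high. This point is its centre, half-way up.
- relay_board_mid (a point): Bystander, to be left where it is: small circuit board with four relays lying flat, 38 x 70 mm, 15 mm high. This point is its centre, half-way up.
Not all that is in view belongs to the job. What is shaped like the part that bears cartridge_grip but pink or yellow is not meant.

How it is judged:
By the outcome, as a careful person would: the job done as asked, in the order asked, and still so for the second after the job is handed in, with the robot touching nothing.
It also fails if it takes over 64 s, if anything falls off the work surface, if the arm or the gripper's body presses on something with over 40 N, if the wrist force passes 120 N, or if a joint passes its speed limit or range.

## Working session

There is one attempt and no reset: what is moved stays moved. The work goes in short steps, each a Python script; the robot and the scene stay as the last script left them, time stands still between calls to the robot, and variables do not carry over. Pictures are saved under pics/ and viewed, about 8 in all and at most 12, crops included, and the job is handed in when it is done.

```bash
mkdir -p pics; python3 - <<'E'
from cell import ctrl, vision
import cv2,numpy as np
for n in ["top","side"]:
    p,d=vision.capture(n); cv2.imwrite(f"pics/{n}1.png",p); np.save(f"pics/{n}1.npy",d)
    c=vision.camera_params(n); print(n,c)
s=ctrl.sense(); print(s, ctrl.hold_point_z)
E
```

```text
top {'fx': 444.89537427002284, 'fy': 444.89537427002284, 'cx': 312.3541161205392, 'cy': 242.14468422682748, 'distortion': array([-0.09733408,  0.        ,  0.        ,  0.        ,  0.        ]), 'R': array([[-0.02530484, -0.99964424,  0.0084298 ],
       [-0.99479895,  0.02434814, -0.09890505],
       [ 0.09866461, -0.01088873, -0.99506117]]), 't': array([-0.04343697,  0.52660398,  0.90247502])}
side {'fx': 460.3782869608329, 'fy': 460.3782869608329, 'cx': 317.34633128008613, 'cy': 238.24126474064573, 'distortion': array([-0.04965616,  0.        ,  0.        ,  0.        ,  0.        ]), 'R': array([[ 0.99396176, -0.10729069,  0.02299388],
       [-0.0259439 , -0.43340839, -0.90082411],
       [ 0.10661578,  0.89478817, -0.43357491]]), 't': array([-0.51474063,  0.07881333,  0.90902061])}
{'clock': 0.1, 'qpos': array([-1.45781297e+00,  2.59256552e-01,  1.53591652e+00, -2.69005915e-05,
        1.34798702e+00, -2.02831283e-01]), 'qd': array([ 0.0022015 , -0.00257717, -0.00175605, -0.00172079,  0.00099778,
       -0.0021837 ]), 'joint_efforts': array([ 1.82077780e-03, -4.38213229e+01, -2.84641242e+01,  7.19612162e-02,
        3.62671434e-02, -5.69779309e-05]), 'tcp_pos': array([ 0.17076848, -0.52233169,  0.21793106]), 'orientation': array([-3.10095759e+00, -4.93784269e-01, -6.93745606e-05]), 'wrist_force': array([-0.11967242, -0.15171016,  0.92685091]), 'wrist_torque': array([-0.0009839 ,  0.01242167,  0.00532402]), 'width': 0.09312875915156449} 0.0188
```

View pics/top1.png

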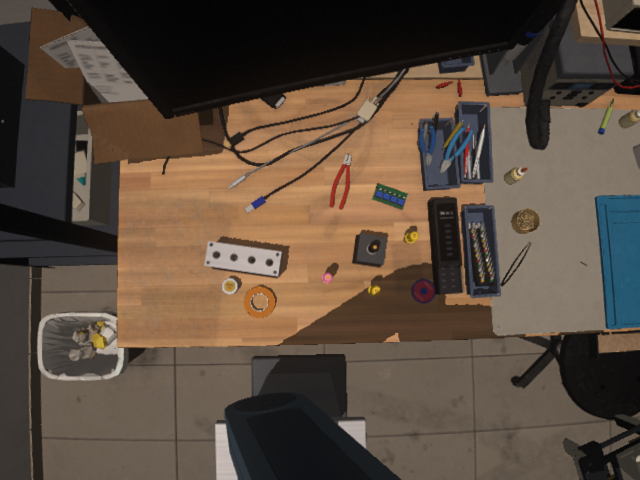

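View pics/side1.png

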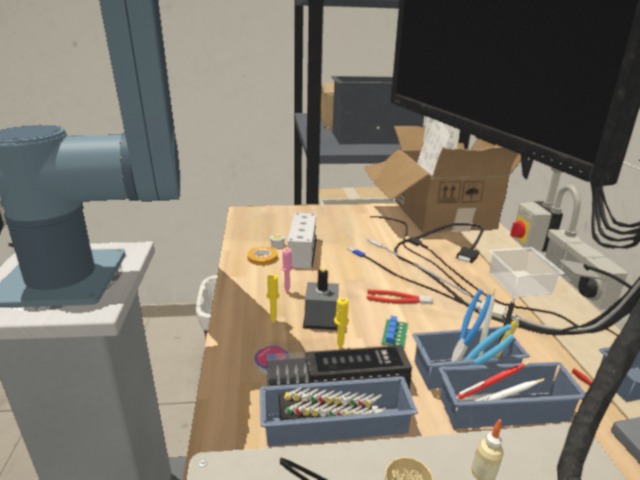

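The top view shows the rack at about (243,258), wells at (217..270, 255..262), the stand at (371,248) with the cartridge at (375,245). There are decoys at (328,278), (411,237) and (374,290). Next I'll turn these into positions.

```bash
cat > h.py <<'E'
import cv2,numpy as np
def world(c,uv,depth=None,z=None):
    K=np.array([[c['fx'],0,c['cx']],[0,c['fy'],c['cy']],[0,0,1]])
    n=cv2.undistortPoints(np.array(uv,float).reshape(-1,1,2),K,c['distortion']).reshape(-1,2)
    r=np.c_[n,np.ones(len(n))]; R,t=c['R'],c['t']
    if z is None: return (r*np.array(depth).reshape(-1,1)-t)@R
    o=-R.T@t; d=r@R
    return o+d*((z-o[2])/d[:,2])[:,None]
def cloud(c,d):
    v,u=np.mgrid[:480,:640]; P=world(c,np.c_[u.ravel(),v.ravel()],d.ravel()).reshape(480,640,3)
    P[d==0]=np.nan; return P
E
python3 - <<'E'
from cell import vision
from h import *
c=vision.camera_params("top"); d=np.load("pics/top1.npy"); p=cv2.imread("pics/top1.png")
P=cloud(c,d)
def reg(name,u0,v0,u1,v1,z0,z1):
    Q=P[v0:v1,u0:u1].reshape(-1,3); Q=Q[(Q[:,2]>z0)&(Q[:,2]<z1)]
    r=cv2.minAreaRect((Q[:,:2]*1000).astype(np.float32))
    print(name,len(Q),Q.mean(0).round(4),r,np.median(Q[:,2]).round(4))
reg("rack",195,230,295,285,.05,.075)
reg("stand",345,225,395,275,.045,.066)
reg("cart",345,225,395,275,.085,.13)
reg("pink",315,262,340,292,.03,.2); reg("y1",400,225,422,248,.03,.2); reg("y2",362,278,388,300,.03,.2)
reg("tin",218,272,242,297,.01,.04);reg("tape",240,280,280,322,.005,.03);reg("reel",408,275,437,303,.01,.03)
reg("black",428,195,460,295,.01,.1)
reg("monitor",165,0,550,110,.05,.8)
for z in(.062,): print(world(c,[(211,255),(220.5,257),(237,259),(253,261),(270,263)],z=z).round(4))
cv2.imwrite("pics/crop1.png",cv2.resize(p[215:315,190:450],None,fx=3,fy=3,interpolation=cv2.INTER_CUBIC))
E
```

```text
rack 1758 [0.4923 0.0844 0.0611] ((492.4119873046875, 85.07234954833984), (151.5082550048828, 50.414608001708984), 80.50601196289062) 0.0612
stand 701 [ 0.5051 -0.1747  0.0572] ((505.8323059082031, -175.84446716308594), (56.685874938964844, 56.489620208740234), 80.08112335205078) 0.0573
cart 76 [ 0.5052 -0.1748  0.0962] ((505.4126892089844, -174.9674072265625), (17.49677848815918, 16.874555587768555), 15.465540885925293) 0.0967
pink 97 [ 0.4493 -0.0824  0.0816] ((449.4185791015625, -83.761474609375), (20.12600326538086, 20.090164184570312), 87.87145233154297) 0.0902
y1 129 [ 0.5254 -0.2521  0.0784] ((526.2451782226562, -253.80636596679688), (19.823762893676758, 20.592679977416992), 83.9854507446289) 0.088
y2 104 [ 0.4232 -0.1745  0.0792] ((422.6869201660156, -176.48776245117188), (18.886825561523438, 18.540729522705078), 41.2138786315918) 0.0886
tin 218 [0.4396 0.1187 0.0213] ((446.930419921875, 117.68928527832031), (34.92811965942383, 48.909515380859375), 78.04491424560547) 0.0216
tape 562 [0.4036 0.0585 0.0118] ((403.4833679199219, 58.418487548828125), (63.469512939453125, 62.78993225097656), 89.23788452148438) 0.0118
reel 514 [ 0.4198 -0.2892  0.0161] ((419.2494812011719, -290.6339416503906), (51.39298629760742, 57.89992141723633), 11.843213081359863) 0.0159
black 2695 [ 0.5095 -0.3306  0.0414] ((509.87738037109375, -331.11993408203125), (59.06797790527344, 201.97158813476562), 86.79611206054688) 0.045
monitor 32081 [ 0.75   -0.1117  0.4023] ((759.09423828125, -216.63381958007812), (171.1680145263672, 743.4380493164062), 18.928396224975586) 0.4166
[[0.5009 0.148  0.062 ]
 [0.4964 0.1288 0.062 ]
 [0.4916 0.0956 0.062 ]
 [0.4868 0.0635 0.062 ]
 [0.482  0.0295 0.062 ]]
```

View pics/crop1.png

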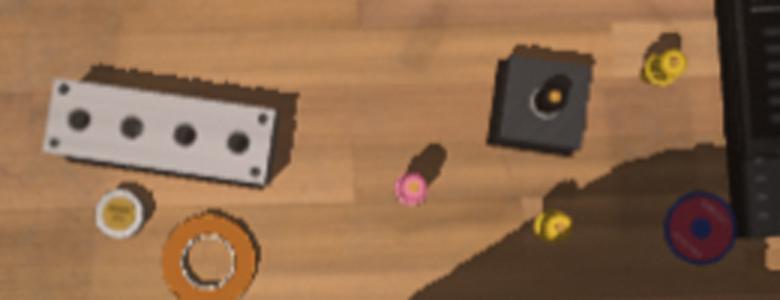

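Crop wells are at (79,119), (132,127), (185,135) and (238,142), and the cartridge stands in the stand at (551,97). Next I'll move up for wrist-camera views.

```bash
cat >> h.py <<'E'
def ori(deg=-4.75):
    b=np.radians(deg); return np.pi*np.array([np.cos(b),np.sin(b),0])
E
python3 - <<'E'
from cell import ctrl,vision
from h import *
c=vision.camera_params("top"); P=cloud(c,np.load("pics/top1.npy"))
Q=P[0:200,100:600].reshape(-1,3); Q=Q[Q[:,2]>.2]
for y in np.arange(-.4,.5,.1):
    q=Q[abs(Q[:,1]-y)<.03]
    if len(q): print(round(y,1),q[q[:,0].argmin()].round(3))
ctrl.reach([.49,-.175,.27],ori())
cs=vision.camera_params("wrist"); p,d=vision.capture("wrist"); cv2.imwrite("pics/w1.png",p)
np.savez("pics/w1.npz",d=d,**cs)
ctrl.reach([.46,.085,.27],ori())
ctrl.pause(.2)
cs=vision.camera_params("wrist"); q,d=vision.capture("wrist"); cv2.imwrite("pics/w2.png",q)
np.savez("pics/w2.npz",d=d,**cs)
print(cs['t'],cs['R'],-cs['R'].T@cs['t'],ctrl.sense()['clock'],ctrl.sense()['tcp_pos'],ctrl.sense()['qpos'])
cv2.imwrite("pics/w12.png",cv2.resize(np.hstack([p,q]),(800,300),interpolation=cv2.INTER_AREA))
E
```

```text
-0.4 [ 0.793 -0.37   0.427]
-0.3 [ 0.773 -0.271  0.323]
-0.2 [ 0.753 -0.171  0.321]
-0.1 [ 0.732 -0.071  0.326]
-0.0 [0.712 0.028 0.334]
0.1 [0.692 0.128 0.32 ]
0.3 [0.855 0.299 0.203]
[0.15938808 0.36788477 0.57424199] [[-1.65734280e-01 -9.86169985e-01  9.53147528e-04]
 [-9.40129971e-01  1.58288584e-01  3.01828363e-01]
 [-2.97804945e-01  4.91272238e-02 -9.53361805e-01]] [0.54328767 0.07074086 0.4362704 ] 3.1583 [0.46038916 0.08394656 0.26984808] [-5.85889412e-02  7.69772372e-02  1.63084457e+00 -1.07841643e-04
  1.43403556e+00  1.67990836e+00]
```

View pics/w12.png

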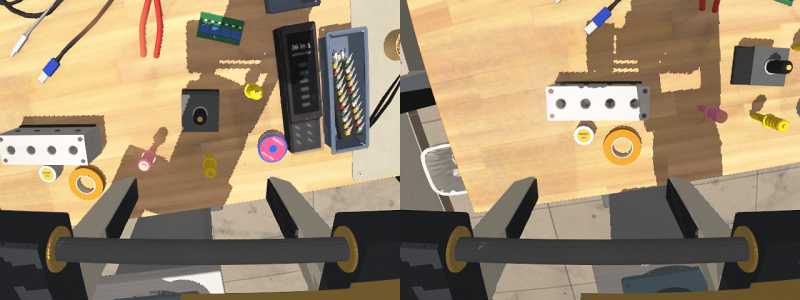

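The wrist views show the wells in w2 at about (254..378, 166) and the cartridge in w1 at about (320,185). I'll measure both precisely.

```bash
python3 - <<'E'
from h import *
def load(n): 
    z=np.load(f"pics/{n}.npz"); c={k:z[k] for k in z.files}; return c,z['d'],cv2.imread(f"pics/{n}.png")
c,d,p=load("w2"); P=cloud(c,d)
def rect(P,win,z0,z1,n):
    u0,v0,u1,v1=win; Q=P[v0:v1,u0:u1].reshape(-1,3); Q=Q[(Q[:,2]>z0)&(Q[:,2]<z1)]
    print(n,len(Q),cv2.minAreaRect((Q[:,:2]*1000).astype(np.float32)),np.median(Q,0).round(4))
rect(P,(210,120,420,210),.055,.07,"rack w2")
g=cv2.cvtColor(p,cv2.COLOR_BGR2GRAY)
S=6; sub=cv2.resize(g[150:185,230:400],None,fx=S,fy=S,interpolation=cv2.INTER_CUBIC)
n,l,st,ce=cv2.connectedComponentsWithStats((sub<135).astype(np.uint8))
W=[]
for i in range(1,n):
    if 60*S*S<st[i,4]<400*S*S and st[i,2]<26*S:
        uv=(ce[i]+.5)/S-.5+[230,150]; w=world(c,[uv],z=.062)[0]; W.append(w); print(uv.round(1),st[i]/S,w.round(4))
print(np.diff(np.array(W),axis=0))
c,d,p=load("w1"); P=cloud(c,d)
rect(P,(285,135,355,215),.05,.066,"stand"); rect(P,(285,135,355,215),.09,.12,"cart")
a=cv2.resize(p[130:220,270:370],None,fx=4,fy=4,interpolation=cv2.INTER_CUBIC)
b=cv2.resize(load("w2")[2][130:220,220:320+80],(720,360),interpolation=cv2.INTER_CUBIC)
cv2.imwrite("pics/c2.png",cv2.resize(np.hstack([a[:, :],b]),(800,260)))
E
```

```text
rack w2 8450 ((491.7506408691406, 85.10679626464844), (150.42572021484375, 50.61259841918945), 80.43740844726562) [0.4923 0.0848 0.0623]
[335.8 165.1] [  98.5           8.           15.16666667   15.         1052.83333333] [0.4887 0.0676 0.062 ]
[257.5 165.3] [ 20.83333333   8.5         14.33333333  14.33333333 967.        ] [0.5006 0.138  0.062 ]
[296.3 165.4] [  59.66666667    8.5          14.5          15.         1024.5       ] [0.4945 0.1031 0.062 ]
[[ 0.01181408  0.07042806  0.        ]
 [-0.00609305 -0.0349559   0.        ]]
stand 3217 ((505.2074279785156, -174.63742065429688), (56.234867095947266, 56.40589904785156), 80.41926574707031) [ 0.5097 -0.1756  0.0584]
cart 371 ((505.3368835449219, -174.78944396972656), (17.950149536132812, 17.049598693847656), 33.7589111328125) [ 0.5062 -0.1748  0.098 ]
```

View pics/c2.png

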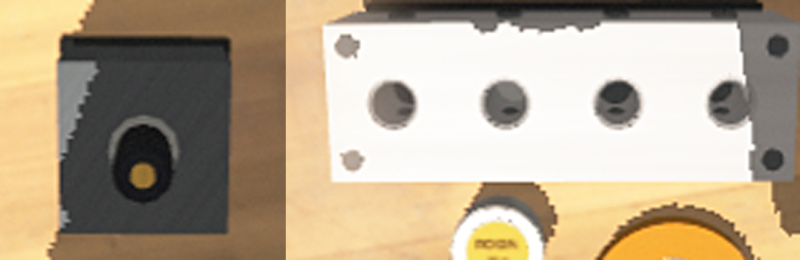

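```bash
python3 - <<'E'
from cell import ctrl,vision
from h import *
def st(m):
    s=ctrl.sense(); print(m,s['clock'],s['tcp_pos'].round(4),s['wrist_force'].round(2),s['wrist_torque'].round(3),round(s['width'],4),flush=True)
g=[.5053,-.1747]
ctrl.command_gripper(.05,50)
ctrl.reach([*g,.20],ori()); st("above")
print(ctrl.line_to([*g,.066],vel=.12,until_force=8)); ctrl.pause(.2); st("down")
ctrl.command_gripper(0.0,50); ctrl.pause(.2); st("grip")
ctrl.line_to([*g,.19],vel=.12); ctrl.pause(.3); st("lift")
p,d=vision.capture("side"); cv2.imwrite("pics/s2.png",cv2.resize(p[150:350,220:420],None,fx=3,fy=3))
E
```

```text
above 5.075 [ 0.5054 -0.1738  0.2003] [ 0.09 -0.15 -0.45] [0.062 0.029 0.071] 0.0501
False
down 6.5417 [ 0.5057 -0.1749  0.0666] [ 0.2   0.37 -0.97] [ 0.008  0.031 -0.049] 0.0504
grip 7.375 [ 0.5053 -0.1747  0.066 ] [-0.68 -0.58  1.  ] [-0.035  0.051 -0.011] 0.0171
lift 8.8583 [ 0.5051 -0.1746  0.1896] [ 0.52 -0.72 -0.28] [0.047 0.04  0.036] 0.0171
```

View pics/s2.png

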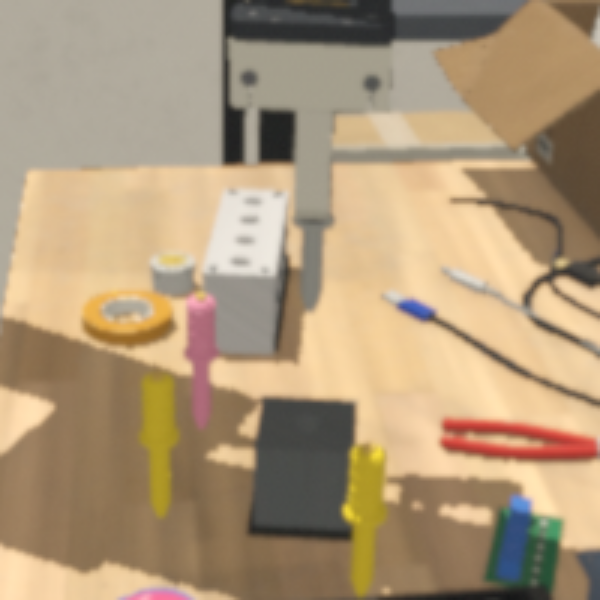

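The cartridge is held upright at image (312,265), and the other items are undisturbed. Now I'll probe the wells.

```bash
cat >> h.py <<'E'
C=np.array([.4918,.0851]); A=np.array([np.sin(np.radians(9.6)),np.cos(np.radians(9.6))])
WELL={i+1:C+A*s for i,s in enumerate([.054,.018,-.018,-.054])}
E
cat > probe.py <<'E'
from cell import ctrl,vision
from h import *
import sys
def st(m):
    s=ctrl.sense(); print(m,round(s['clock'],2),s['tcp_pos'].round(4),s['wrist_force'].round(1),s['wrist_torque'].round(2),round(s['width'],4),flush=True); return s
def probe(w,off=(0,0)):
    x=WELL[w]+np.array(off)
    z=ctrl.sense()['tcp_pos'][2]
    ctrl.line_to([*x,max(z,.14)],vel=.12,attitude=ori()); ctrl.line_to([*x,.125],vel=.08); ctrl.pause(.3); st(f"well{w} mouth")
    h=ctrl.line_to([*x,.100],vel=.04,until_force=9); st(f" entry {h}")
    if h: return None
    h=ctrl.line_to([*x,.0745],vel=.025,until_force=11); s=st(f" deep {h}")
    return (not h)
E
python3 - <<'E'
from probe import *
r=probe(4); print(r)
if r is False:
    ctrl.line_to([*WELL[4],.14],vel=.1); st("out")
E
```

```text
well4 mouth 12.05 [0.483  0.0318 0.1253] [ 0.4 -0.8 -0.5] [ 0.01 -0.01  0.03] 0.017
 entry False 12.82 [0.4829 0.0319 0.1   ] [ 0.4 -0.1 -0.5] [ 0.05 -0.01  0.01] 0.0167
 deep True 13.62 [0.4833 0.0318 0.0796] [-1.6  0.5  7.8] [ 0.14  0.27 -0.  ] 0.0171
False
out 14.38 [0.4823 0.032  0.1394] [-0.4  0.1 -0.4] [ 0.06 -0.03  0.04] 0.0171
```

Well 4 stopped hard with the collar about 10 mm high, which fits a 14 mm stub. On to the next wells.

```bash
python3 - <<'E'
from probe import *
for w in (3,2,1):
    r=probe(w); print(w,r)
    if r is not False: break
    ctrl.line_to([*WELL[w],.14],vel=.1)
E
```

```text
well3 mouth 15.46 [0.4891 0.0672 0.1254] [ 0.2  1.  -0.1] [ 0.02  0.03 -0.01] 0.0171
 entry False 16.23 [0.4889 0.0674 0.1   ] [ 0.5 -0.1 -0.9] [ 0.08 -0.01 -0.04] 0.0173
 deep True 16.93 [0.4892 0.0674 0.0836] [0.1 0.4 7.3] [0.12 0.29 0.04] 0.017
3 False
well2 mouth 18.73 [0.4951 0.1027 0.1254] [ 0.5  0.6 -1. ] [ 0.04 -0.01 -0.06] 0.0172
 entry False 19.5 [0.4949 0.1028 0.1   ] [-0.2 -0.  -1.6] [ 0.04 -0.01  0.03] 0.0172
 deep False 20.67 [0.4946 0.1029 0.0743] [ 0.   0.2 -1.9] [ 0.03 -0.01 -0.02] 0.0172
2 True
```

Well 2 is clear, so I'll press home there.

```bash
python3 - <<'E'
from probe import *
x=WELL[2]
h=ctrl.line_to([*x,.060],vel=.01,until_force=19); st(f"press {h}")
for i in range(5):
    ctrl.pause(.15); st("hold")
E
```

```text
press True 21.39 [0.495  0.1029 0.07  ] [-1.   0.1  4.7] [0.04 0.19 0.04] 0.0168
hold 21.54 [0.495  0.1029 0.07  ] [-0.6  0.4  4.6] [0.   0.17 0.03] 0.0172
hold 21.69 [0.495  0.1029 0.0699] [-1.  -0.2  5.1] [0.01 0.19 0.02] 0.0171
hold 21.84 [0.495  0.1029 0.07  ] [-1.7 -0.6  6. ] [ 0.11  0.16 -0.03] 0.0172
hold 21.99 [0.495  0.1029 0.07  ] [-0.6  0.6  4.4] [ 0.03  0.16 -0.05] 0.0171
hold 22.14 [0.495  0.1029 0.07  ] [-0.9 -0.2  5.9] [ 0.06  0.15 -0.03] 0.0171
```

```bash
python3 - <<'E'
from probe import *
x=WELL[2]; z=.0700
def f(n=4):
    v=[]
    for _ in range(n): ctrl.pause(.04); v.append(ctrl.sense()['wrist_force'][2])
    return np.mean(v)
F=f(); print(F)
for i in range(20):
    z-=.00015
    h=ctrl.line_to([*x,z],vel=.005,until_force=max(3,23-F)); F=f(); print(round(z,5),h,F.round(2),ctrl.sense()['tcp_pos'][2].round(4))
    if F>18.5 or h: break
for i in range(4): ctrl.pause(.2); st("hold")
E
```

```text
4.866309564952481
0.06985 False 3.78 0.07
0.0697 False 5.13 0.07
0.06955 False 7.14 0.0699
0.0694 False 8.06 0.0699
0.06925 False 9.09 0.0699
0.0691 False 10.56 0.0699
0.06895 False 11.15 0.0699
0.0688 False 12.98 0.0699
0.06865 False 14.37 0.0699
0.0685 False 15.38 0.0699
0.06835 False 16.52 0.0699
0.0682 False 17.82 0.0699
0.06805 False 19.32 0.0699
hold 27.93 [0.4951 0.1029 0.0699] [-5.3  0.  19.9] [-0.    0.98 -0.01] 0.0174
hold 28.12 [0.4951 0.1029 0.0699] [-4.7 -0.9 18.1] [0.04 0.94 0.01] 0.0171
hold 28.32 [0.4951 0.1029 0.0699] [-5.2  0.5 18.9] [-0.03  0.98 -0.  ] 0.0168
hold 28.52 [0.4951 0.1029 0.0699] [-6.2 -0.1 18.9] [ 0.03  1.   -0.04] 0.0172
```

Held a steady 19–20 N against the hard stop at the expected height. Next I'll release, retreat and check.

```bash
python3 - <<'E'
from probe import *
x=WELL[2]
ctrl.line_to([*x,.0698],vel=.01); ctrl.pause(.2); st("unload")
ctrl.command_gripper(.05); ctrl.pause(.2); st("open")
ctrl.line_to([*x,.2],vel=.1)
ctrl.line_to([.42,.10,.27],vel=.15); ctrl.pause(.3); st("up")
c=vision.camera_params("wrist"); p,d=vision.capture("wrist"); P=cloud(c,d)
ctrl.reach([.4,-.3,.3],ori()); ctrl.pause(.2)
q,d2=vision.capture("side"); t,d3=vision.capture("top"); P3=cloud(vision.camera_params("top"),d3)
for n,Q in (("wrist",P),("top",P3)):
    Q=Q.reshape(-1,3); k=np.linalg.norm(Q[:,:2]-x,axis=1)<.014; Q=Q[k&(Q[:,2]>.085)]
    print(n,len(Q),np.median(Q,0).round(4),np.percentile(Q[:,2],90).round(4))
a=cv2.resize(q[190:310,230:390],(480,360),interpolation=cv2.INTER_CUBIC); b=cv2.resize(t[200:320,190:290],(300,360),interpolation=cv2.INTER_CUBIC)
cv2.imwrite("pics/end.png",np.hstack([a,b])); cv2.imwrite("pics/wend.png",p)
o=cv2.imread("pics/top1.png"); df=cv2.absdiff(o,t).max(2); cv2.imwrite("pics/top_end.png",t)
st("park")
E
```

```text
unload 29.05 [0.4947 0.1029 0.07  ] [-1.7  1.2  6.8] [0.11 0.33 0.06] 0.0172
open 29.98 [0.4948 0.1028 0.0698] [-0.1  0.3 -0.5] [-0.03  0.03 -0.03] 0.0503
up 32.57 [0.4201 0.1    0.2694] [ 1.1  0.5 -0.2] [ 0.03 -0.01 -0.05] 0.0499
wrist 416 [0.4946 0.1033 0.1022] 0.1048
top 78 [0.495  0.102  0.1009] 0.1042
park 34.41 [ 0.4004 -0.2993  0.3001] [0.6 0.1 0.3] [0.03 0.03 0.02] 0.0499
```

View pics/end.png

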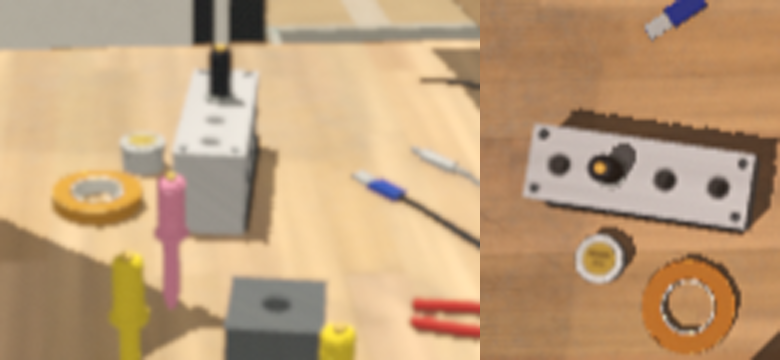

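View pics/top_end.png

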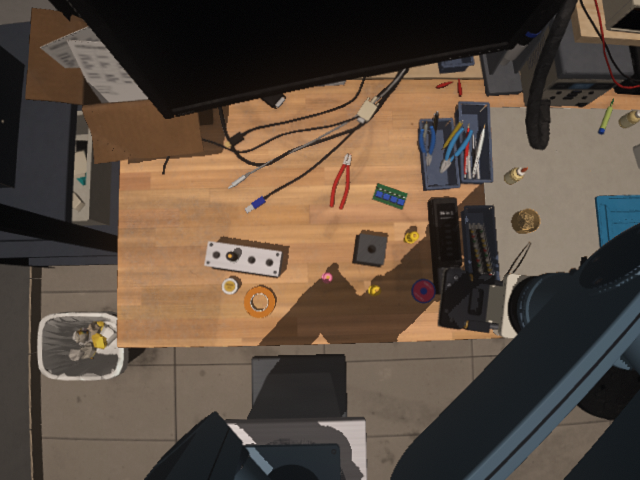

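The pictures show the cartridge upright in well 2, with its barrel top at 0.102 m as expected when seated. The bystanders have not moved.

```bash
python3 -c "
from cell import ctrl
ctrl.sign_off(); print(ctrl.sense()['clock'])"
```

```text
the job is handed in; nothing more can be done
the job is handed in; nothing more can be done
```

The spare cartridge is seated in well 2, the clear one, and the job is handed in. The robot's clock read about 34.4 s at the last check before that, against the 64 s limit.

- **Feeling the wells:** Well 4 stopped the nose hard with the collar about 10 mm up, and well 3 about 14 mm up. Each stop was set at an 11 N force change. Well 2 let the nose go to full depth. I did not probe well 1, since well 2 was already found clear.
- **Pressing home:** My first press tripped its force stop early and settled back to about 5 N. I then raised the push in small steps to a steady 18–20 N, held for about a second against a hard stop at the expected height. There was about 5 N of side force at full push, and it was gone after release.
- **Last checks:** The barrel top measured 0.101–0.102 m on two cameras, against 0.102 m expected for a seated collar. The cartridge stands upright within 1 mm of the well centre. By eye, the bystanders and decoys look unmoved. The gripper was open and parked clear at 0.3 m up. No check failed.

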